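# Refit the filter cartridge in the dust extractor and shut its lid

## Robot

A 7-joint arm with a two-finger parallel gripper is mounted at the origin on the work surface. World frame = base frame: x ahead of the robot, y to its left, z up, the work surface at z = 0. Lengths are in m, angles in rad, forces in N, time in s.
With the tool pointing down it reaches from about 0.425 to 0.875 m from the base axis. Payload 9.9 kg.
Tool frame: the origin (TCP) lies between the finger pads; the fingertips stand 17 mm ahead of it and the grasp point (between the pads) lies 2 mm behind it; y points along the fingers, z is the direction in which the jaws open and shut, and the axes are right-handed (so a half turn about y gives the same grasp; the last joint's range is limited). The gripper opens to 85 mm and grips with 20 to 120 N. Pads are 22 mm wide; open, the fingers measure 114 mm over their backs; the gripper's body (76 mm by 85 mm) begins 54 mm behind the grasp point. The pads swing forward as they close: fully open they stand 13 mm farther back than shut.
Start: joints at [-1.414, 0.576, 0.025, 1.437, -0.015, 1.129, -0.057], TCP at [0.161, 0.656, 0.248] pointing down, gripper open.
Joint ranges: [-2.76, 2.76], [-0.34, 2.15], [-1.52, 1.57], [0.19, 2.46], [-1.09, 4.23], [0.17, 1.99], [-2.82, 2.82]. Speed limits (rad/s): [2.22, 2.22, 3.01, 3.01, 3.14, 3.14, 3.14].

## Interface

Orientations are given as [roll, pitch, yaw] about the fixed x, y, z axes, in that order (R = Rz(yaw) Ry(pitch) Rx(roll)).
In Python, from plant import bot, kinematics, readout, vision, nets gives the robot as it stands. The module is installed in compiled form; this text tells all that it offers. Calls block until the motion is done:
- bot.move_pose(position, orientation): joint-space move of the TCP to a pose.
- bot.servo_line(position, velocity=0.15, ori=None): straight line of the TCP; ori=None keeps the orientation; velocity is the mean speed in m/s.
- bot.movej(angles): joint-space move.
- bot.move_gripper(opening, grasp_force=None): opening from 0.0 (shut) to 1.0 (fully open); grasp_force is the grip in N (None keeps the last); returns when the fingers have stopped.
- bot.dwell(seconds).
- kinematics.ik(position, orientation): joint angles nearest the present ones, or None.
- readout.get_obs(): the state.
- vision.snapshot(name): name is "side" or "top" or "wrist"; returns the picture (420x560x3 uint8, red, green, blue); there is no depth.
- vision.camera_model(name): a dict with "mtx" (3x3 intrinsics, pixels), "k1" (the pictures are not rectified: a ray, as slopes to the right and down, at radius r is drawn at 1 + k1 r^2 times it, then the intrinsics apply), "R" (3x3) and "t" (3): a world point X has camera coordinates R X + t. Camera axes: x right, y down, z forward; pixel columns grow to the right and rows downward; lengths in m; the calibration is good to about 2 mm. A picture is of the moment at which its call begins: read the wrist's pose just before it. camera_model takes no time and is no camera call; for the wrist camera it gives the pose at the moment of the call.
A pose or a line that the arm cannot do raises bot.Unreachable and nothing moves.
- bot.finish_job(): hands the job in, once; it reports no verdict.
Trained networks look in the newest picture that a camera, given by its name, has taken for a name from the list of things; names that differ only in an ending like _2 or _b are one class to them, and where a whole thing is asked for, a point or a joint stands for the part that bears it (a point fixed in the world has none). Each returns a list of dicts, best first, with "conf" (0 to 1); they miss things now and then, are a little off and sometimes report something else, mostly with a low value. They report only what shows in the picture. A call takes as long as a camera call.
- nets.trace(label, camera): "pixels" (420x560 bool, what is visible of it) and "uv" ([column, row] in pixels, amid what is visible of it).
The state is a dict: "time": time; "qpos": joint angles; "qd": joint speeds; "joint_torque": joint torques, N m; "tcp_pos": TCP position; "eef_rot": TCP orientation; "wrist_force": force on the tool from outside, world axes, zero at the start; "ft_torque": the same for the moment, N m; "grip_width": opening from 0.0 (shut) to 1.0 (fully open).
Only numpy, scipy, OpenCV 4.12 (cv2) and the standard library are available. Lean on these libraries where they do the work, as an engineer would, in place of code of your own. Each camera call takes 0.05 s, during which the arm holds its last target.

## Task

Put the filter cartridge, standing the same way up as it stands on the bench, down into the four corner guides inside the open dust-extractor housing without dropping it, so that it sits flat on the floor. Then lower the hinged lid gently until it is fully closed, without letting it slam, and after that turn the wing nut on the lid's front lug clockwise until it is snug against its stop. Leave the tin, sanding block, tape roll and brush where they are.

Things in the scene. Friction and masses are not known exactly. Their poses are not given: they have to be found in the camera images.
- housing: Fixed open-topped grey metal box, 190 (x) x 200 (y) x 90 mm tall, walls 6 mm; origin: centre of its underside. Own x points to the hinge side; -x is the front, where a boss stands out 32 mm with a stud; z up. A hose spigot (60 mm round) stands out 40 mm on the +y side. Inner floor at z = 30 mm.
- seat (a point): Centre of the inner floor, 30 mm above the bench, axes as the housing's. Around it four steel corner guides, 14 mm tall, hold only the cartridge's corners with 3 mm play each side; 59 mm is free for fingers beside its long sides. Seated, the cartridge's centre is 23 mm above this point, its long axis along the housing's y, either way round.
- cartridge_center (a point): Centre (half-way up) of the loose filter cartridge: a rigid block with grey frame and paper pleats, 60 (own x) x 140 (own y) x 46 mm tall (z up), about 0.22 kg. Grasp it across its 60 mm width. It starts standing on the bench.
- lid (a joint): Angle of the lid in rad: 0 closed, growing as it opens, up to 1.95; at 1.57 it stands upright. It starts open, at 1.5 to 1.85, its lug then reaching up to 320 mm above the bench. The hinge is stiff (about 0.5 N m of friction), so the lid stays where it is left; a push of about 3 to 5 N square to it near its free edge moves it.
- lid_hinge (a point): Middle of the hinge axis (along the housing's y), on the rim at the housing's +x side, 90 mm above the bench. The lid is an aluminium plate, 190 mm from hinge to free edge, 200 wide, 8 thick, underside in the hinge plane. Axes turn with the lid: -x to its free edge, z out of its outer (upper) face; parallel to the housing's at 0 rad.
- lid_edge (a point): Middle of the lid's free edge, on its outer face (8 mm off the hinge plane, 190 mm from the hinge); axes as lid_hinge. Beyond it a lug 36 mm long and 40 mm wide carries the wing nut, so push the lid's edge some 65 mm to either side of this point.
- wing_nut (a joint): Turn of the captive wing nut in rad: 0 fully loose, growing clockwise (seen from above the closed lid), snug at its stop at 2.6. It starts between 0 and 0.8, has about 0.05 N m of friction, stays where left, and sinks about 1 mm per rad. One turn of the hand is not enough: regrasp.
- wing_grip (a point): Point to grip on the wing nut, on its axis between the wings: 25 mm above the lug's outer face when loose, 22 mm when snug, 208 mm from the hinge. Own x runs along the wings, y across them, z out of the lid. The wings span about 50 mm, are 10 mm thick (own y), reach 12 mm above this point and 13 mm below it.
- tin: Bystander: closed steel tin, 76 mm diameter, 100 mm tall; origin at the centre of its underside.
- sanding_block: Bystander: cork sanding block 70 x 110 x 35 mm; origin at the centre of its underside.
- tape: Bystander: roll of tape lying flat, 96 mm diameter, 25 mm tall; origin at the centre of its underside.
- brush: Bystander: paint brush lying on the bench along its own x; origin under its middle.

How it is judged:
By the outcome, as a careful person would: the job done as asked, in the order asked, and still so for the second after the job is handed in, with the robot touching nothing.
It also fails if it takes over 72 s, if anything falls off the work surface, if the arm or the gripper's body presses on something with over 40 N, if the wrist force passes 120 N, or if a joint passes its speed limit or range.

## Working session

There is one attempt and no reset: what is moved stays moved. The work goes in short steps, each a Python script; the robot and the scene stay as the last script left them, time stands still between calls to the robot, and variables do not carry over. Pictures are saved under pics/ and viewed, and the job is handed in when it is done.

```bash
mkdir -p pics
python3 - <<'E'
from plant import bot, kinematics, readout, vision, nets
import cv2,numpy as np
o=readout.get_obs(); print({k:np.round(v,3) for k,v in o.items()})
for n in ["side","top","wrist"]:
    im=vision.snapshot(n); cv2.imwrite(f"pics/{n}0.png",im[:,:,::-1])
    m=vision.camera_model(n); print(n,{k:np.round(v,3).tolist() for k,v in m.items()})
E
```

```text
{'time': np.float64(0.0), 'qpos': array([-1.414,  0.577,  0.025,  1.438, -0.015,  1.129, -0.056]), 'qd': array([ 0.   ,  0.   ,  0.001, -0.002,  0.003, -0.001, -0.   ]), 'joint_torque': array([-1.0000e-03, -7.6581e+01,  2.2500e+00, -2.8595e+01,  1.5000e-02,
        1.3000e-02, -0.0000e+00]), 'tcp_pos': array([0.161, 0.655, 0.247]), 'eef_rot': array([-1.572, -0.   , -0.241]), 'wrist_force': array([-0.227,  0.035,  0.876]), 'ft_torque': array([-0.014,  0.019,  0.047]), 'grip_width': np.float64(0.999)}
side {'mtx': [[438.235, 0.0, 282.232], [0.0, 438.235, 205.732], [0.0, 0.0, 1.0]], 'k1': 0.032, 'R': [[0.711, -0.704, 0.007], [-0.515, -0.527, -0.676], [0.479, 0.477, -0.737]], 't': [-0.417, 0.358, 1.167]}
top {'mtx': [[454.332, 0.0, 282.186], [0.0, 454.332, 207.325], [0.0, 0.0, 1.0]], 'k1': -0.084, 'R': [[-0.004, -1.0, -0.006], [-0.99, 0.004, -0.143], [0.143, 0.005, -0.99]], 't': [-0.005, 0.603, 1.42]}
wrist {'mtx': [[329.081, 0.0, 278.01], [0.0, 329.081, 204.163], [0.0, 0.0, 1.0]], 'k1': 0.02, 'R': [[0.237, 0.971, -0.001], [0.926, -0.226, 0.301], [0.292, -0.073, -0.954]], 't': [-0.673, -0.04, 0.379]}
```

View pics/side0.png

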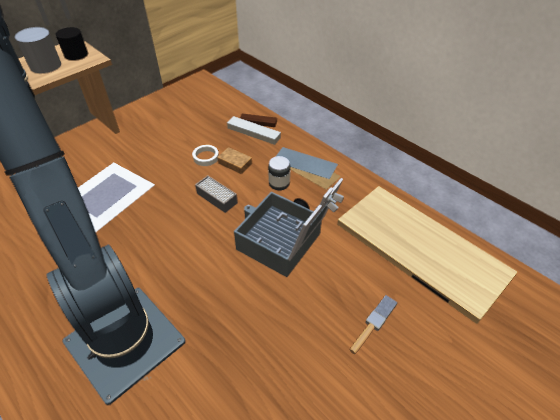

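View pics/top0.png

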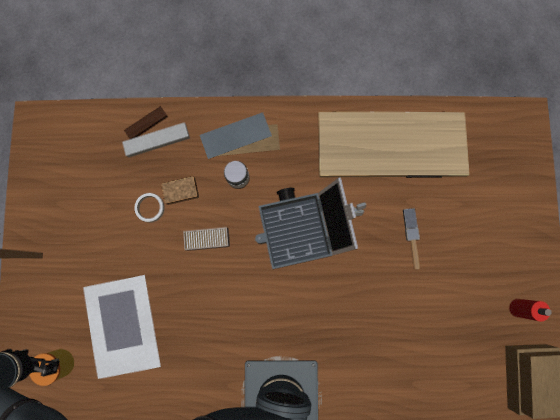

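View pics/wrist0.png

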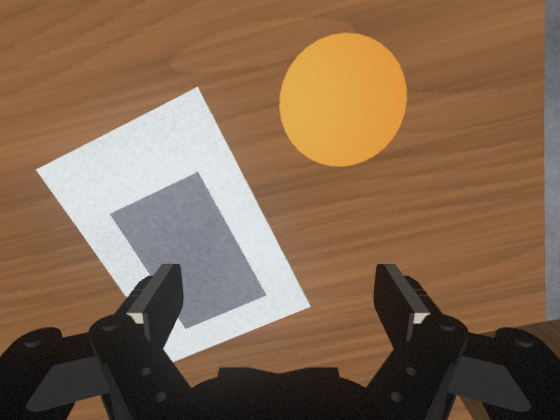

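Cameras: in the top view the cartridge is at about (206,238), the housing at (297,230) with its boss at (262,239), and the lid and lug at (340,215)/(357,210). All of it looks within reach. Next I'll trace and measure.

```bash
cat > h.py <<'E'
from plant import bot, kinematics, readout, vision, nets
import cv2,numpy as np
from scipy.optimize import least_squares
from scipy.spatial.transform import Rotation as Ro
def ray(m,uv):
    K=m["mtx"]; d=np.array([(uv[0]-K[0][2])/K[0][0],(uv[1]-K[1][2])/K[1][1]])
    s=d.copy()
    for _ in range(20): s=d/(1+m["k1"]*(s@s))
    R=np.array(m["R"]);t=np.array(m["t"])
    return -R.T@t, R.T@np.array([s[0],s[1],1.])
def atz(m,uv,z):
    c,d=ray(m,uv); return c+d*(z-c[2])/d[2]
def proj(m,X):
    X=np.atleast_2d(X); c=X@np.array(m["R"]).T+np.array(m["t"])
    s=c[:,:2]/c[:,2:]; s=s*(1+m["k1"]*(s**2).sum(1,keepdims=True))
    K=np.array(m["mtx"]); return s*[K[0,0],K[1,1]]+[K[0,2],K[1,2]]
def snap(n,f=None,draw=None,crop=None,scale=1):
    m=vision.camera_model(n); im=vision.snapshot(n)[:,:,::-1].copy()
    if f: cv2.imwrite(f"pics/{f}_raw.png",im); show(im,f,draw,crop,scale)
    return m,im
def show(im,f,draw=None,crop=None,scale=1):
    x0,y0,x1,y1=crop or (0,0,560,420)
    o=cv2.resize(im[y0:y1,x0:x1],None,fx=scale,fy=scale,interpolation=cv2.INTER_CUBIC)
    for p,c in draw or []:
        p=((np.asarray(p)-[x0,y0]+.5)*scale-.5)
        cv2.polylines(o,[np.round(p).astype(int)],False,c,1,cv2.LINE_AA)
    cv2.imwrite(f"pics/{f}.png",o)
E
python3 - <<'E'
from h import *
for cam in ["top","side"]:
    m,im=snap(cam)
    crop=(160,150,440,290) if cam=="top" else (170,100,420,290)
    show(im,cam+"_z",None,crop,2.8)
    for l in ["cartridge_center","housing","lid","tin","sanding_block","tape","brush","wing_nut"]:
        for r in nets.trace(l,cam)[:2]:
            p=r["pixels"].astype(np.uint8); (c,s,a)=cv2.minAreaRect(np.argwhere(p)[:,::-1].astype(np.float32))
            print(cam,l,round(r["conf"],2),np.round(r["uv"],1),p.sum(),np.round(c,1),np.round(s,1),round(a,1),"z0:",np.round(atz(m,r["uv"],0.0)[:2],3))
E
```

```text
top cartridge_center 0.73 [306.8 227.1] 6252 [310.4 222.3] [ 75.9 114. ] 78.3 z0: [ 0.543 -0.088]
top cartridge_center 0.59 [205.8 239.3] 907 [206.  238.5] [20.6 45.7] 84.8 z0: [0.504 0.245]
top housing 0.59 [309.4 227.1] 6380 [310.1 222. ] [ 77.3 115.1] 78.7 z0: [ 0.543 -0.097]
top lid 0.84 [338.2 214.8] 1915 [344.7 214.4] [72.  42.4] 76.0 z0: [ 0.583 -0.193]
top lid 0.51 [357.9 207.8] 94 [359.2 208.7] [ 8.3 14. ] 20.6 z0: [ 0.606 -0.259]
top tin 0.78 [233.7 174.2] 612 [236.8 174.6] [30.4 24.1] 63.4 z0: [0.722 0.155]
top sanding_block 0.68 [179.1 191.8] 800 [179.5 190.1] [22.9 36. ] 77.5 z0: [0.663 0.338]
top sanding_block 0.56 [309.9 228.8] 6314 [310.5 222.2] [ 77.1 114.3] 78.7 z0: [ 0.537 -0.098]
top tape 0.8 [140.8 211. ] 353 [148.8 207.3] [28.3 29. ] 45.0 z0: [0.599 0.466]
top brush 0.62 [411.9 231.8] 583 [412.9 238.4] [59.7 14. ] 80.1 z0: [ 0.525 -0.436]
top wing_nut 0.45 [359.8 209.2] 116 [358.9 208.8] [ 9.8 14.2] 18.4 z0: [ 0.601 -0.265]
side cartridge_center 0.86 [217.  194.7] 881 [216.2 193.3] [43.8 21.9] 33.7 z0: [0.514 0.251]
side housing 0.6 [281.5 232.7] 5147 [287.6 212.8] [ 74.6 116.9] 35.3 z0: [ 0.555 -0.029]
side lid 0.61 [316.6 216.6] 871 [315.9 221.1] [17.4 93. ] 37.2 z0: [ 0.688 -0.062]
side tin 0.63 [279.9 169.3] 640 [279.5 172.5] [33. 21.] 90.0 z0: [0.763 0.19 ]
side sanding_block 0.86 [235.  160.1] 554 [235.1 159.8] [32.4 19.8] 24.8 z0: [0.678 0.345]
side tape 0.59 [206.7 149.4] 360 [206.  154.5] [21. 24.] 90.0 z0: [0.64  0.469]
side brush 0.61 [280.6 227.3] 5465 [287.3 212.5] [ 78.2 117. ] 33.7 z0: [ 0.569 -0.01 ]
side brush 0.57 [376.9 319.3] 855 [371.6 325.3] [17.5 68. ] 34.2 z0: [ 0.528 -0.431]
side wing_nut 0.68 [332.9 201. ] 214 [334.3 200.1] [13.8 19. ] 36.9 z0: [ 0.782 -0.053]
```

View pics/top_z.png

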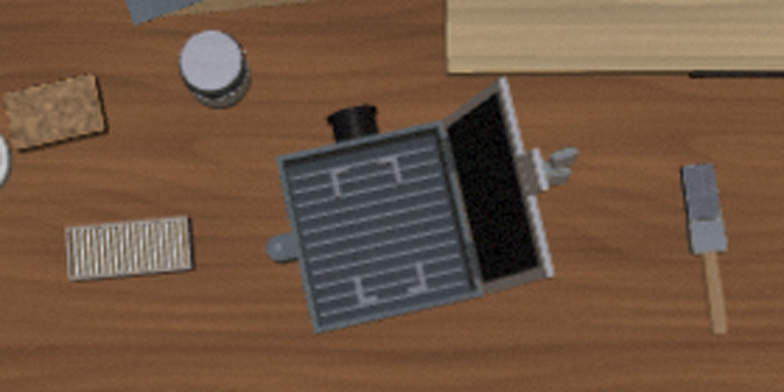

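View pics/side_z.png

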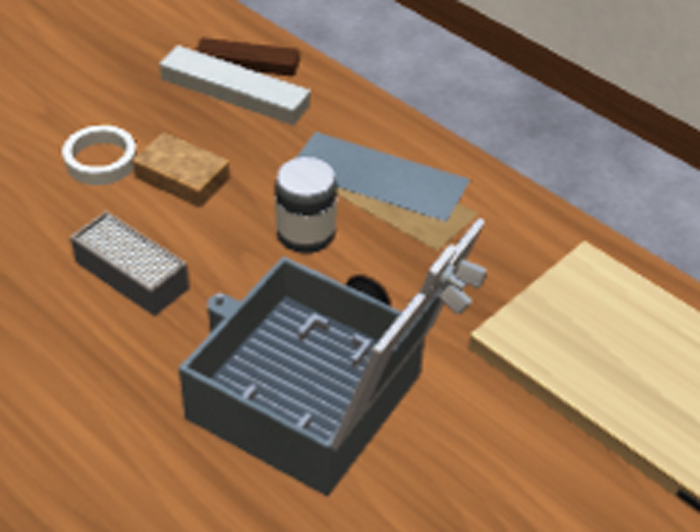

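The top view shows the housing rim corners at about (260,206), (318,194), (332,255) and (273,268), with the hinge on the image right. I'll make a coarse fit, then refine it with the wrist camera.

Run:
```python
from h import *
o=readout.get_obs(); m=vision.camera_model("wrist")
Rt=Ro.from_euler("xyz",o["eef_rot"]).as_matrix()
c=-np.array(m["R"]).T@np.array(m["t"])
print("cam in tool",(Rt.T@(c-o["tcp_pos"])).round(3)); print("cam fwd in tool",(Rt.T@np.array(m["R"])[2]).round(3),"right",(Rt.T@np.array(m["R"])[0]).round(3))
for nm,p,ys in [("C",[.503,.237],[.101-np.pi/2,.101+np.pi/2]),("H",[.525,-.049],[-1.352-np.pi/2,-1.352+np.pi/2])]:
  for y in ys:
    for z in (.06,.2,.3):
        q=kinematics.ik([*p,z],[-np.pi/2,0,y]); print(nm,round(y,2),z,None if q is None else np.round(q,2))
```

```text
cam in tool [-0.077 -0.124 -0.001]
cam fwd in tool [0.301 0.954 0.   ] right [-0.001  0.     1.   ]
C -1.47 0.06 [-0.71  0.66  0.29  1.96 -0.34  0.56 -0.09]
C -1.47 0.2 [-0.8   0.48  0.41  1.83 -0.24  0.88 -0.17]
C -1.47 0.3 [-0.85  0.39  0.47  1.69 -0.19  1.12 -0.22]
C 1.67 0.06 [-0.27  0.66 -0.4   1.95  0.42  0.62  2.31]
C 1.67 0.2 [-0.27  0.47 -0.38  1.81  0.21  0.9   2.5 ]
C 1.67 0.3 [-0.31  0.36 -0.31  1.67  0.12  1.13  2.59]
H -2.92 0.06 [-0.27  0.66  0.42  2.04 -0.5   0.54 -0.84]
H -2.92 0.2 [-0.6   0.59  0.97  1.91 -0.6   0.96 -0.7 ]
H -2.92 0.3 [-0.72  0.54  1.18  1.77 -0.54  1.2  -0.73]
H 0.22 0.06 [-0.01  0.61  0.01  2.03 -0.02  0.5   1.81]
H 0.22 0.2 [-0.19  0.42  0.27  1.9  -0.15  0.84  1.95]
H 0.22 0.3 [-0.33  0.34  0.47  1.76 -0.17  1.09  1.98]
```

Run:
```python
from h import *
bot.move_pose([.525,-.03,.28],[-np.pi/2,0,.219])
print(readout.get_obs()["time"])
m,im=snap("wrist","wH",scale=1.4)
H=[.5246,-.0489,-1.352]
import pickle; pickle.dump(m,open("wH.pkl","wb"))
a,b=.095,.1
L=np.array([[-a,b,.09],[a,b,.09],[a,-b,.09],[-a,-b,.09],[-a,b,.09]])
show(im,"wHd",[(proj(m,T(H[:2],H[2])(L)),(0,255,0)),(proj(m,T(H[:2],H[2])(L*[.03/.095,.7,.333])),(0,255,255))],scale=1.4)
bot.move_pose([.503-.012*np.cos(1.67),.237-.012,.2],[-np.pi/2,0,1.67])
print(readout.get_obs()["time"])
m,im=snap("wrist","wC",scale=1.4);pickle.dump(m,open("wC.pkl","wb"))
```

```text
3.7917
4.8833
```

View pics/wHd.png

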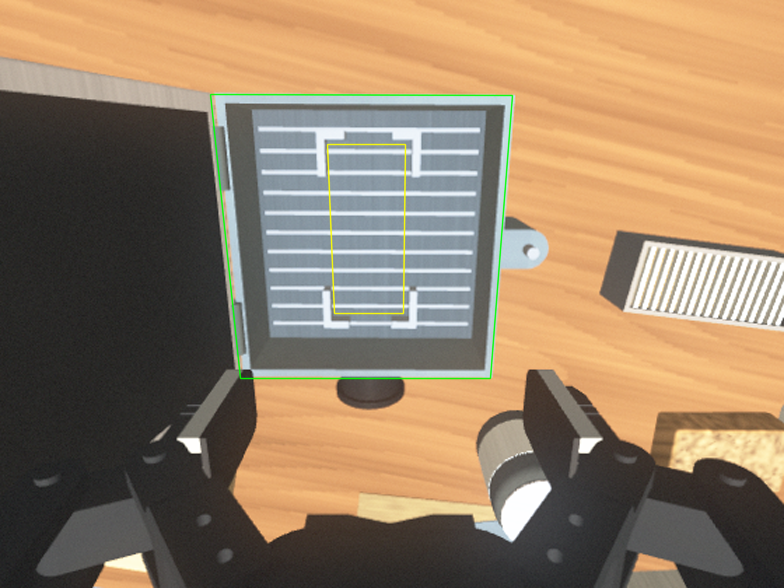

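View pics/wC.png

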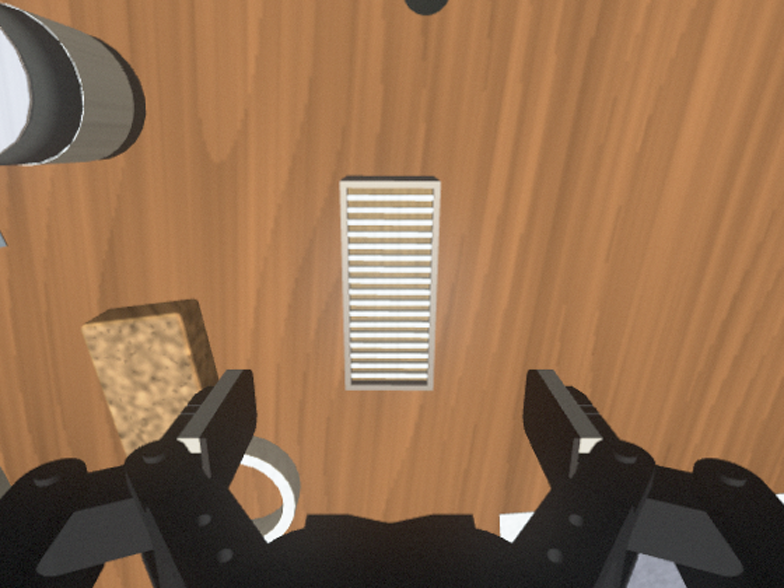

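The coarse housing outline fits within about 2 px. The cartridge's top face in wC runs from (341,181) to (440,181) and down to (345,389)/(433,389). I'll zoom the guides to refine.

Run:
```python
from h import *
im=cv2.imread("pics/wH_raw.png"); show(im,"wHz",None,(145,60,375,280),2.7)
im=cv2.imread("pics/wC_raw.png"); show(im,"wCz",None,(225,115,335,290),3.4)
```

```text
(no output)
```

View pics/wHz.png

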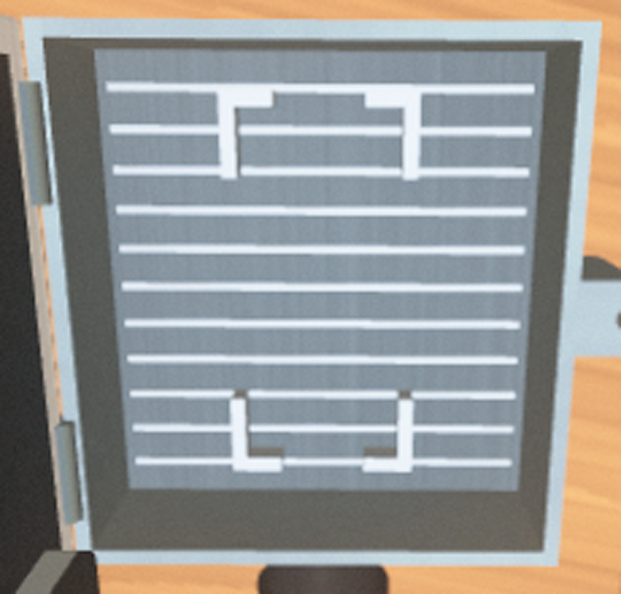

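View pics/wCz.png

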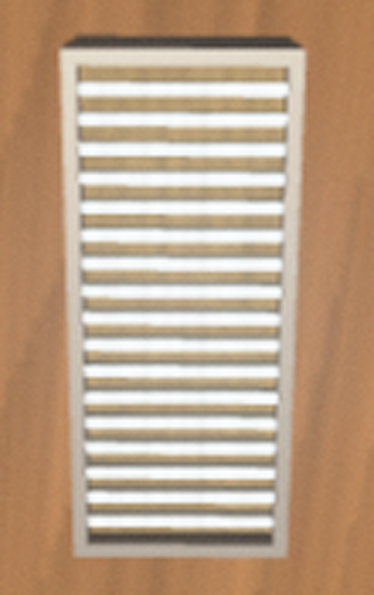

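Run:
```python
from h import *
import pickle
mH=pickle.load(open("wH.pkl","rb")); mC=pickle.load(open("wC.pkl","rb"))
u=lambda p,c,s:(np.array(p)+.5)/s-.5+c
a,b=.095,.1
# image up = -y housing, image left= +x housing
rim=np.array([[a,-b,.09],[-a,-b,.09],[-a,b,.09]])
ri=np.array([[-a+.006,-b+.006,.09],[-a+.006,b-.006,.09]])
g=np.array([[.033,.073,.044],[-.033,.073,.044]])
H,res=fit([(mH,rim,u([[22,18],[602,20],[557,566]],[145,60],2.7)),(mH,ri,u([[583,41],[545,550]],[145,60],2.7)),(mH,g,u([[246,457],[398,457]],[145,60],2.7))],[.525,-.049,-1.352])
print("H",H);print(res.round(1).tolist())
H2,res=fit([(mH,rim,u([[22,18],[602,20],[557,566]],[145,60],2.7)),(mH,ri,u([[583,41],[545,550]],[145,60],2.7))],H); print("rim only",H2)
F,res=fit([(mH,g,u([[246,457],[398,457]],[145,60],2.7))],H); print("guides only",F)
c,d=.03,.07
# image up = tool +x = +y world -> cart +y up, left = -x?
for s in (1,):
  L=np.array([[-c,d,.046],[c,d,.046],[c,-d,.046],[-c,-d,.046]])
  uv=u([[60,50],[307,50],[287,556],[74,556]],[225,115],3.4)
  print([atz(mC,p,.046).round(4).tolist() for p in uv])
  C,res=fit([(mC,L,uv)],[.503,.237,.1]); print("C",C,res.round(1).tolist())
gg=np.array([[.033,.073,.044],[.033,.05,.044],[-.033,.073,.044],[-.033,-.073,.044],[.033,-.073,.044]])
im=cv2.imread("pics/wH_raw.png"); show(im,"wHz2",[(proj(mH,T(H[:2],H[2])(gg)),(0,0,255)),(proj(mH,T(H[:2],H[2])(gg*[1,1,.03/.044])),(0,255,255)),(proj(mH,T(H[:2],H[2])(rim)),(0,255,0))],(145,60,375,280),2.7)
```

```text
H [ 0.52348735 -0.04711372 -1.35373953]
[[-0.8, -0.7], [0.4, -0.3], [0.6, 0.3], [0.0, -0.7], [-0.2, 1.2], [0.2, 0.5], [-0.0, 0.7]]
rim only [ 0.52365734 -0.04702943 -1.35313158]
guides only [ 0.52284327 -0.04764603 -1.34966986]
[[0.5392, 0.1715, 0.046], [0.4794, 0.1657, 0.046], [0.4669, 0.3039, 0.046], [0.5264, 0.3097, 0.046]]
C [0.50293201 0.23786875 3.23343807] [[-0.0, -0.7], [-0.1, -0.4], [0.2, 0.9], [-0.1, 0.6]]
```

View pics/wHz2.png

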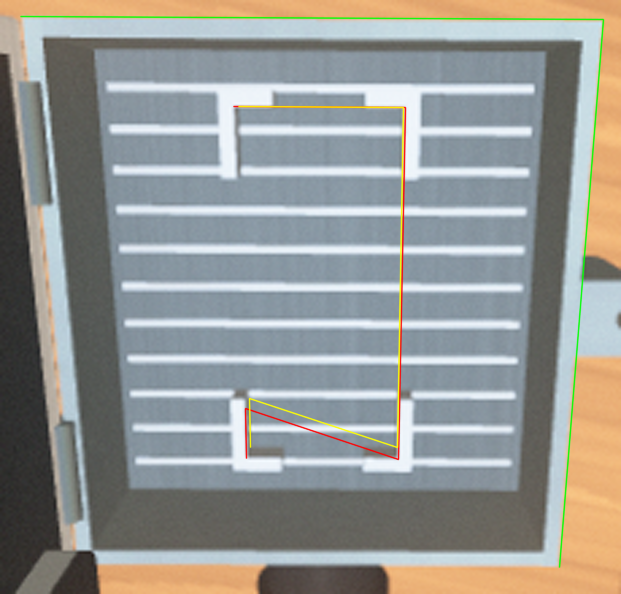

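Run:
```python
from h import *
C=[.5030,.2378]; o=[-np.pi/2,0,.0918+np.pi/2]
bot.move_pose([*C,.12],o)
bot.servo_line([*C,.030],.1)
bot.move_gripper(0.0,45)
s=readout.get_obs(); print(s["time"],s["grip_width"],s["tcp_pos"].round(4),s["eef_rot"].round(4),s["wrist_force"].round(1))
bot.servo_line([*C,.19],.15)
s=readout.get_obs(); print(s["time"],s["grip_width"],s["tcp_pos"].round(4),s["eef_rot"].round(4),s["wrist_force"].round(1))
m,im=snap("wrist","wG",scale=1.4)
```

```text
6.7583 0.6933243995847516 [0.5034 0.238  0.0308] [-1.5718e+00 -5.0000e-04  1.6625e+00] [-0.3 -0.2  5.6]
7.975 0.6982873704167348 [0.5025 0.2375 0.1892] [-1.5694e+00  6.0000e-04  1.6627e+00] [ 0.1  0.4 -2.3]
```

View pics/wG.png

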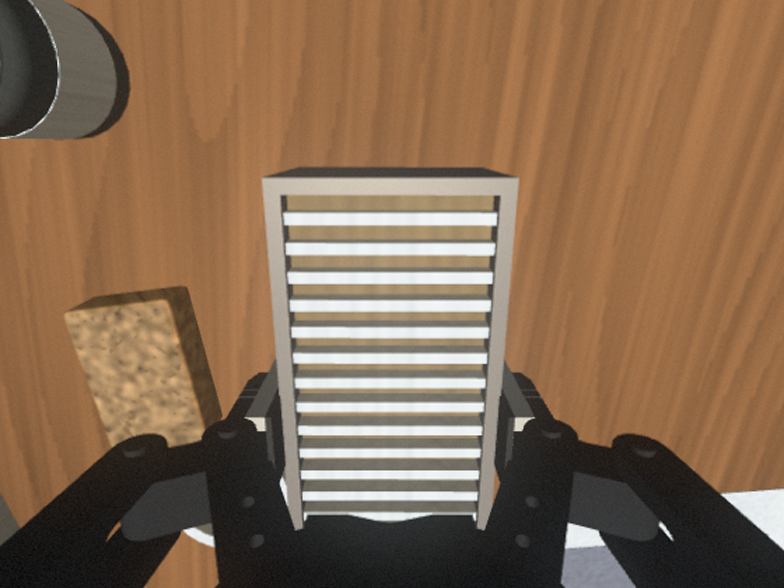

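Run:
```python
from h import *
o=[-np.pi/2,0,.2173]; H=np.array([.5235,-.0471])
im=cv2.imread("pics/wG_raw.png"); m=vision.camera_model("wrist"); s=readout.get_obs()
R=Ro.from_euler("xyz",s["eef_rot"]).as_matrix()
for p in ([264,179],[518,179],[297,528],[482,528]):
    X=atz(m,(np.array(p)+.5)/1.4-.5,s["tcp_pos"][2]-.0308+.046); print((R.T@(X-s["tcp_pos"])).round(4))
bot.move_pose([*H,.20],o)
s=readout.get_obs(); print(s["time"],s["grip_width"],s["tcp_pos"].round(4),s["eef_rot"].round(4),s["wrist_force"].round(1))
m,im=snap("wrist","wP",scale=1.4)
L=np.array([[.033,.073,.044],[-.033,.073,.044],[-.033,-.073,.044],[.033,-.073,.044],[.033,.073,.044]])
```

```text
[-0.0694 -0.0152 -0.0285]
[-0.0695 -0.0151  0.0301]
[ 0.0313 -0.0153 -0.0267]
[ 0.0313 -0.0152  0.0279]
9.125 0.6921347483979226 [ 0.5237 -0.0454  0.1997] [-1.5699e+00  3.0000e-04  2.2140e-01] [ 0.6  0.7 -2.1]
```

View pics/wP.png

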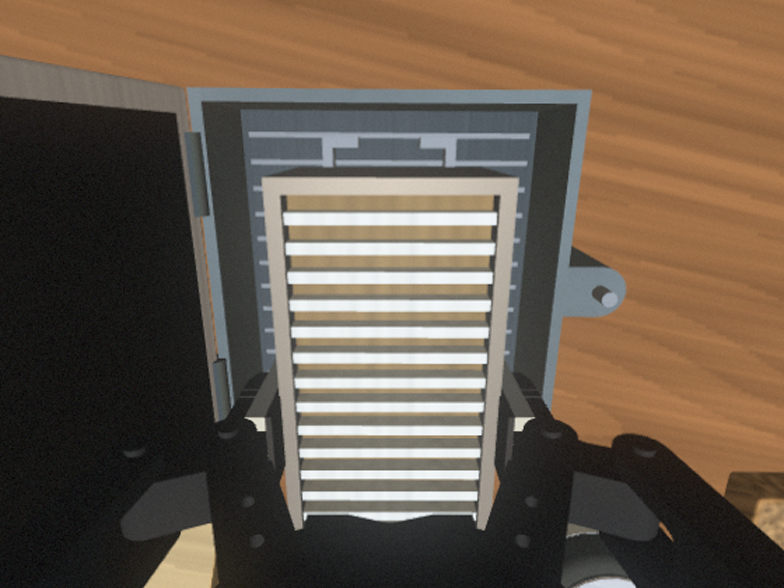

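Image check: the cartridge is level in the jaws and centred to about 0.6 mm. The guide corners show at (330,140) and (450,140). Lowering.

Run:
```python
from h import *
H=np.array([.5235,-.0471])
def st():
    s=readout.get_obs(); print(round(s["time"],2),round(float(s["grip_width"]),3),s["tcp_pos"].round(4),s["eef_rot"].round(4),s["wrist_force"].round(1)); return s
bot.servo_line([*H,.085],.1,ori=[-np.pi/2,0,.2173]); bot.dwell(.2); s=st()
e=H-s["tcp_pos"][:2]; print("err",e)
z=.074
while True:
    bot.servo_line([*(H+e),z],.04); s=st()
    if s["wrist_force"][2]>4 or s["tcp_pos"][2]<.0612: break
    if z<.058: break
    z-=.004
m,im=snap("wrist","wS",scale=1.4)
```

```text
10.68 0.696 [ 0.5237 -0.0471  0.0854] [-1.5709e+00 -8.0000e-04  2.1740e-01] [ 0.2  0.3 -3.3]
err [-2.37894370e-04 -3.27061365e-05]
11.1 0.692 [ 0.523  -0.0471  0.0736] [-1.5706e+00  8.0000e-04  2.1720e-01] [ 0.5  0.5 -2.7]
11.35 0.694 [ 0.5232 -0.0471  0.0698] [-1.5707e+00  3.0000e-04  2.1730e-01] [ 0.1 -1.2 -2.3]
11.6 0.698 [ 0.5231 -0.0471  0.0658] [-1.5707e+00  4.0000e-04  2.1730e-01] [ 0.8  1.3 -2.4]
11.85 0.693 [ 0.5231 -0.0471  0.0617] [-1.5707e+00  5.0000e-04  2.1720e-01] [ 0.9  0.7 -2.6]
12.1 0.692 [ 0.5239 -0.0471  0.0594] [-1.5706 -0.0022  0.2172] [-3.5  0.5 18.3]
```

View pics/wS.png

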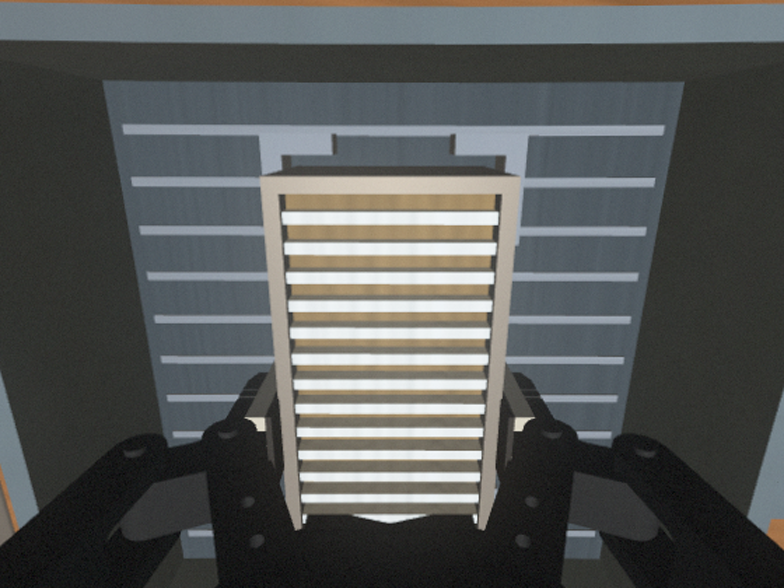

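The cartridge bottomed at TCP z 0.0594 (expected 0.0608) with 18 N vertical. It sits between the guides, and the corners at (285,160) and (505,160) show even gaps. I'll release, retract and check.

```bash
cat >> h.py <<'E'
H=np.array([.5235,-.0471]); HY=-1.3535
ex=np.array([np.cos(HY),np.sin(HY),0]); ey=np.array([-np.sin(HY),np.cos(HY),0])
HG=np.array([H[0],H[1],.09])+.095*ex
def hp(x,y,z): return HG+x*ex+y*ey+np.array([0,0,z])   # hinge frame, closed-parallel axes
def st():
    s=readout.get_obs(); print(round(float(s["time"]),2),round(float(s["grip_width"]),3),s["tcp_pos"].round(4),s["eef_rot"].round(3),s["wrist_force"].round(1)); return s
E
python3 - <<'E'
from h import *
s=st()
bot.servo_line([*s["tcp_pos"][:2],.061],.04)
bot.move_gripper(1.0); st()
bot.servo_line([*H,.25],.15); st()
m,im=snap("wrist","wR",scale=1.4)
m,im=snap("side","sR",None,(200,140,380,290),4)
for psi in (HY,HY+np.pi):
  for P in (hp(.078,.075,.40-.09),hp(.078,.075,.27-.09),hp(.05,.075,.27-.09),hp(-.161,.075,.025)):
    q=kinematics.ik(P,[-np.pi/2,0,psi]); print(P.round(3),round(psi,2),None if q is None else q.round(2))
E
```

```text
12.15 0.695 [ 0.5239 -0.0471  0.0594] [-1.571 -0.002  0.217] [-4.   1.2 18.1]
12.78 0.998 [ 0.5239 -0.0471  0.0609] [-1.571  0.     0.217] [ 0.3  0.7 -0.1]
14.19 1.0 [ 0.5231 -0.047   0.2493] [-1.571e+00  1.000e-03  2.170e-01] [0.3 0.6 0. ]
[ 0.634 -0.2    0.4  ] -1.35 [-0.2   0.61  0.9   1.21 -0.46  1.52  0.84]
[ 0.634 -0.2    0.27 ] -1.35 [-0.21  0.68  0.85  1.45 -0.52  1.25  0.91]
[ 0.628 -0.173  0.27 ] -1.35 [-0.26  0.66  0.85  1.49 -0.51  1.23  0.88]
[0.583 0.034 0.115] -1.35 [-0.58  0.71  0.73  1.86 -0.64  0.82  0.71]
[ 0.634 -0.2    0.4  ] 1.79 [-0.3   0.79  1.36  1.22 -0.77  1.68 -2.06]
[ 0.634 -0.2    0.27 ] 1.79 [-0.34  0.91  1.36  1.46 -0.89  1.47 -1.92]
[ 0.628 -0.173  0.27 ] 1.79 [-0.4   0.89  1.36  1.5  -0.87  1.45 -1.95]
[0.583 0.034 0.115] 1.79 [ 0.21  0.63 -0.55  1.83  0.44  0.81  2.79]
```

View pics/wR.png

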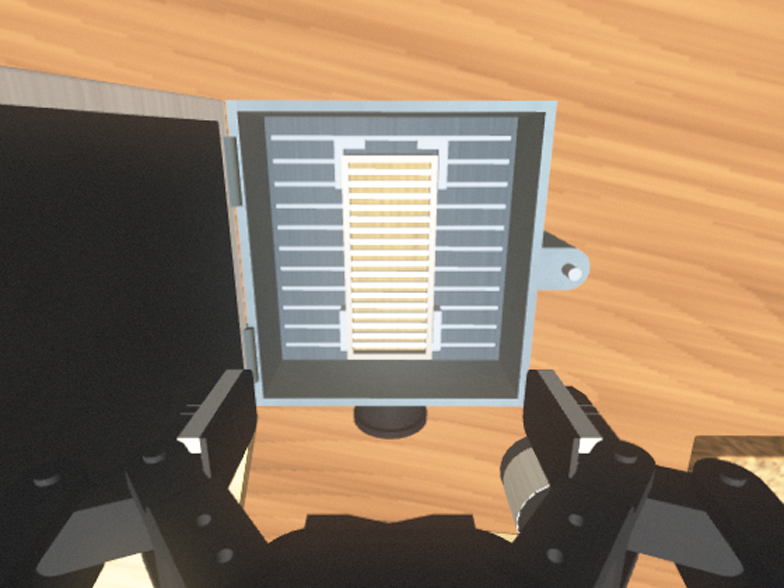

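View pics/sR.png

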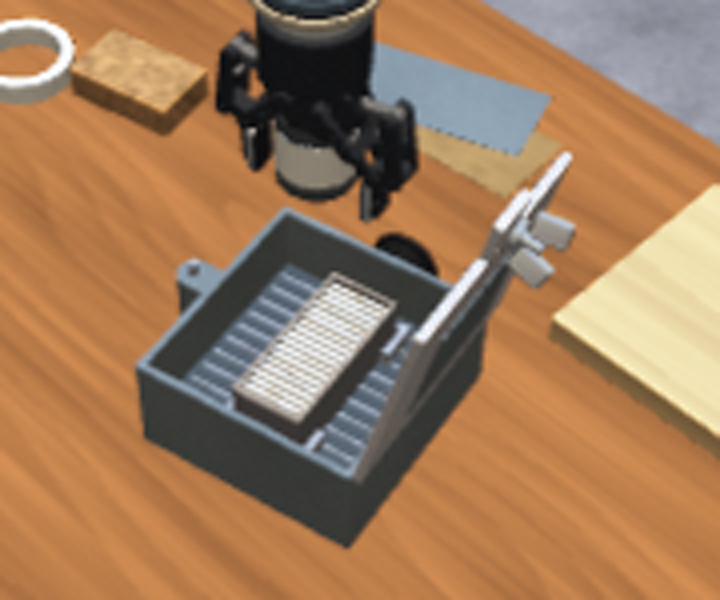

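The cartridge is seated at the right depth, between all four guides. Next I'll go over the lid and behind it with the gripper shut, on the +y side.

Run:
```python
from h import *
o=[-np.pi/2,0,HY]
bot.servo_line([*H,.40],.25)
bot.move_gripper(0.0,30)
bot.move_pose(hp(.085,.075,.41-.09),o); st()
bot.servo_line(hp(.085,.075,.272-.09),.15); s=st()
print(((s["tcp_pos"]-HG)@ex).round(4),((s["tcp_pos"]-HG)@ey).round(4))
snap("side","sL",None,(200,100,420,290),3.2); snap("top","tL",None,(230,130,410,290),4)
```

```text
16.85 0.001 [ 0.6355 -0.2062  0.4099] [-1.571e+00  1.000e-03 -1.351e+00] [ 0.3 -0.3 -0.5]
17.92 -0.0 [ 0.6359 -0.2069  0.2731] [-1.569e+00 -1.000e-03 -1.353e+00] [0.  0.3 0.6]
0.0853 0.0753
```

View pics/sL.png

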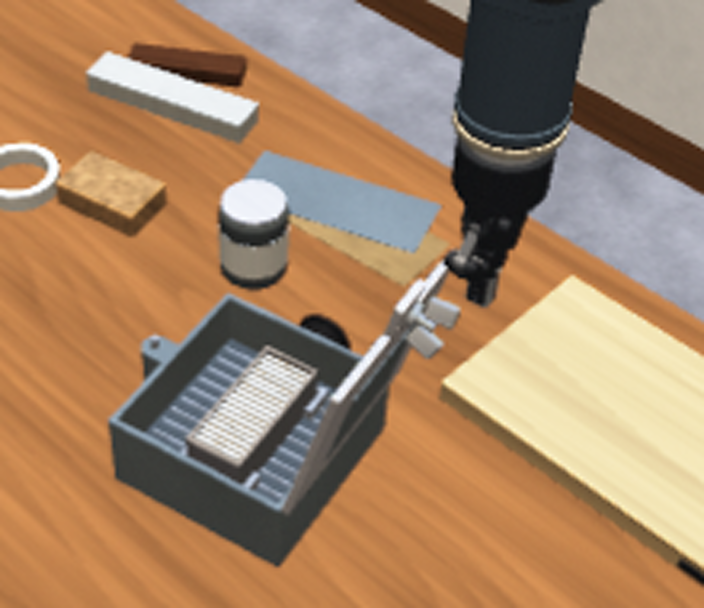

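View pics/tL.png

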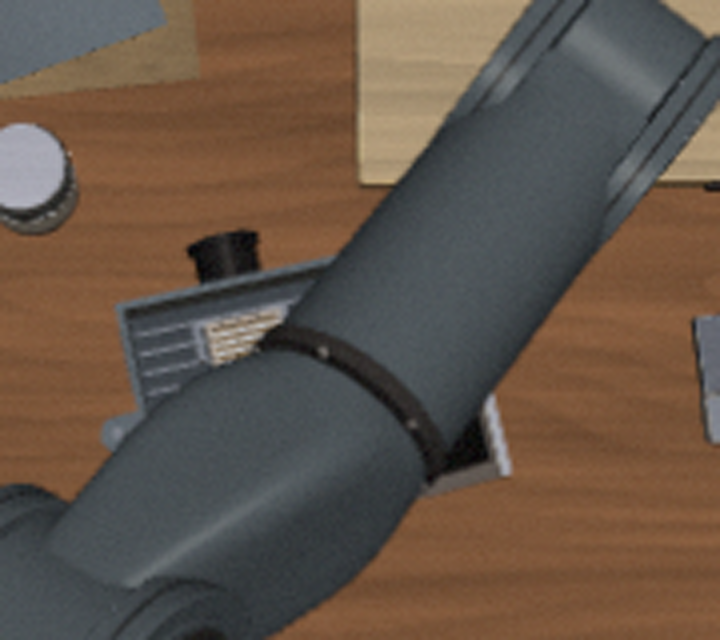

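The side view shows the shut fingers (480,290) behind the lid's far half, clear of the wing nut (430,325). I'll start the arc push.

```bash
cat >> h.py <<'E'
def push(th,r=.172,y=.075,w=.011,off=0.):
    c,s=np.cos(th),np.sin(th)
    z=r*s+.008*c
    rx=.19 if th>np.pi/2 else r+(.19-r)*max(0,(th-1.45)/(np.pi/2-1.45))
    x=-rx*c+.008*s
    return hp(x+w,y,z+.017)+off*(-s*ex+np.array([0,0,-c]))
E
python3 - <<'E'
from h import *
o=[-np.pi/2,0,HY]
bot.servo_line(push(1.85),.08,ori=o)
for th in np.arange(1.75,0.84,-.1):
    bot.servo_line(push(th),.09,ori=o)
    s=readout.get_obs(); print(round(th,2),round(float(s["time"]),2),s["wrist_force"].round(1),((s["tcp_pos"]-push(th))*1000).round(1))
snap("side","sL2",None,(200,100,420,290),3.2)
E
```

```text
1.75 18.7 [ 0.5  0.3 -0.6] [0.2 0.6 0.2]
1.65 19.06 [0.  0.3 0.2] [ 0.1  0.6 -0. ]
1.55 19.42 [-0.3 -0.2  1.1] [ 0.   0.6 -0.1]
1.45 19.76 [-0.5 -0.4  0.1] [-0.   0.6 -0.1]
1.35 20.1 [-0.1 -0.4 -0.1] [-0.   0.6 -0.1]
1.25 20.44 [-0.3 -0.5  0.3] [-0.1  0.7 -0.2]
1.15 20.78 [-0.6 -0.1  0.5] [-0.1  0.8 -0.3]
1.05 21.12 [-0.1  0.7  0.3] [-0.2  1.1 -0.5]
0.95 21.47 [ 1.  -1.4  0.9] [-0.2  1.1 -0.5]
0.85 21.81 [ 0.9 -0.  -0.7] [-0.3  1.  -0.6]
```

View pics/sL2.png

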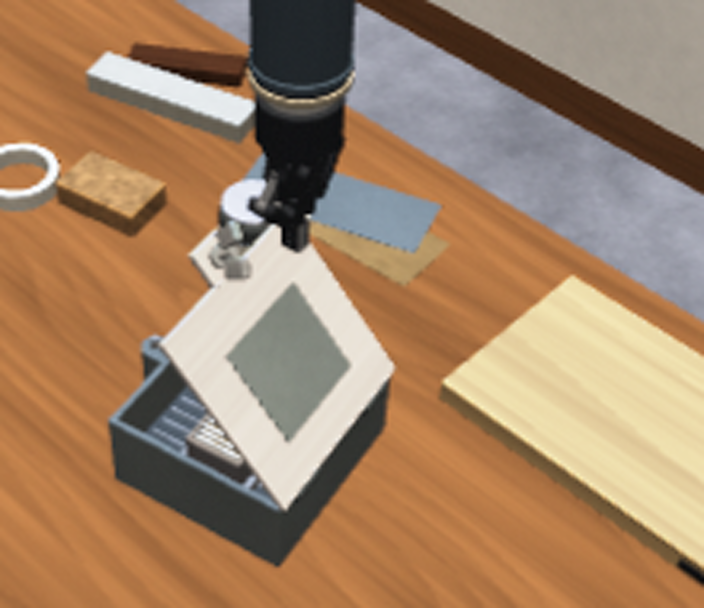

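The lid is following the fingers and is now about halfway closed. I'll continue more slowly to closed.

Run:
```python
from h import *
o=[-np.pi/2,0,HY]
for th in [.75,.65,.55,.45,.35,.27,.2,.15,.1,.06,.03,0.]:
    bot.servo_line(push(th),.08 if th>.3 else .04,ori=o)
    s=readout.get_obs(); print(round(th,2),round(float(s["time"]),2),s["wrist_force"].round(1),((s["tcp_pos"]-push(th))*1000).round(1))
    if s["wrist_force"][2]>12: break
for k in range(1,6):
    if s["wrist_force"][2]>10: break
    bot.servo_line(push(0.)+[0,0,-.0008*k],.01); s=st()
m=vision.camera_model("side"); print(s["tcp_pos"])
snap("side","sL3",None,(200,100,420,290),3.2)
```

```text
0.75 22.23 [-0.6 -0.6 -0.1] [-0.3  0.8 -0.6]
0.65 22.59 [-0.1 -0.9 -0.4] [-0.3  0.7 -0.6]
0.55 22.96 [-0.6  0.7  0.3] [-0.4  0.6 -0.6]
0.45 23.32 [ 0.1  0.4 -0.5] [-0.4  0.5 -0.6]
0.35 23.69 [ 0.  -0.6 -0.2] [-0.4  0.4 -0.6]
0.27 24.18 [-0.6  1.4  1.3] [-0.2  0.1 -0.2]
0.2 24.63 [-0.7  0.2  0.2] [-0.2  0.1 -0.3]
0.15 25.0 [-1.2 -0.6  0.1] [-0.2  0.1 -0.3]
0.1 25.37 [-1.   0.6  0.4] [-0.2  0.1 -0.3]
0.06 25.69 [-0.3 -0.  -0.4] [-0.2  0.  -0.3]
0.03 25.97 [-0.1  1.   1.2] [-0.2  0.1 -0.3]
0.0 26.24 [0.2 0.  3.6] [ 0.4 -0.1  0.2]
26.49 0.002 [0.5829 0.0334 0.115 ] [-1.57   0.    -1.354] [-2.5  1.  12.6]
[0.58288534 0.03336436 0.11503553]
```

View pics/sL3.png

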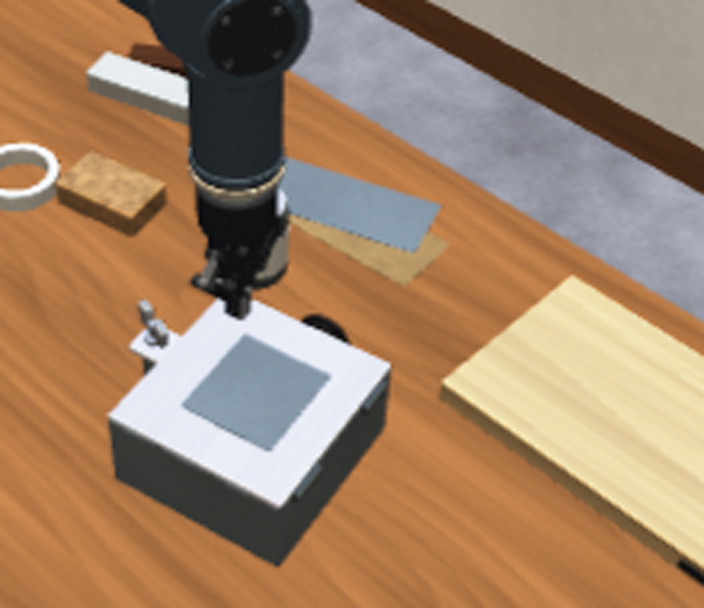

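The lid is closed: contact force rose at exactly the expected height (0.098). Now I'll look at the nut.

Run:
```python
from h import *
N=hp(-.208,0,0); print(N)
s=readout.get_obs()
bot.servo_line([*s["tcp_pos"][:2],.25],.25)
bot.move_gripper(1.0)
bot.move_pose([N[0],N[1],.245],[-np.pi/2,0,0.2]); st()
m,im=snap("wrist","wN",scale=1.4)
print("axis px",(proj(m,[[N[0],N[1],.123]])*1.4).round(0), (proj(m,[hp(-.19,.1,.008),hp(-.19,-.1,.008),hp(-.226,.02,.008),hp(-.226,-.02,.008)])*1.4).round(0).tolist())
for psi in np.arange(-3.0,3.1,.4):
    q=kinematics.ik([N[0],N[1],.125],[-np.pi/2,0,psi]); print(round(psi,2),None if q is None else q.round(2))
```

```text
[0.49913829 0.06324268 0.09      ]
29.12 0.999 [0.4995 0.0631 0.2451] [-1.571 -0.     0.198] [ 0.3 -0.1  0.2]
axis px [[391. 285.]] [[367.0, 415.0], [355.0, 97.0], [421.0, 303.0], [421.0, 240.0]]
-3.0 [-0.92  0.94  1.36  2.06 -1.07  1.13 -0.48]
-2.6 [-0.85  0.74  1.06  2.06 -0.87  0.88 -0.31]
-2.2 [-0.8   0.68  0.95  2.05 -0.78  0.81 -0.01]
-1.8 [-0.75  0.64  0.84  2.05 -0.7   0.76  0.3 ]
-1.4 [-0.7   0.6   0.74  2.05 -0.62  0.72  0.61]
-1.0 [-0.63  0.57  0.63  2.05 -0.52  0.68  0.9 ]
-0.6 [-0.57  0.54  0.53  2.05 -0.44  0.66  1.21]
-0.2 [-0.52  0.53  0.45  2.05 -0.37  0.65  1.54]
0.2 [-0.47  0.51  0.37  2.04 -0.3   0.64  1.87]
0.6 [-0.42  0.5   0.29  2.04 -0.23  0.63  2.2 ]
1.0 [-0.36  0.49  0.2   2.04 -0.16  0.62  2.52]
1.4 [-0.08  0.49 -0.2   2.03  0.15  0.64  2.59]
1.8 [ 0.22  0.54 -0.64  2.02  0.48  0.73  2.66]
2.2 [ 0.47  0.68 -1.08  2.01  0.77  0.92  2.75]
2.6 [-0.92  0.94  1.36  2.06 -1.07  1.13 -1.16]
3.0 [-0.92  0.94  1.36  2.06 -1.07  1.13 -0.76]
```

View pics/wN.png

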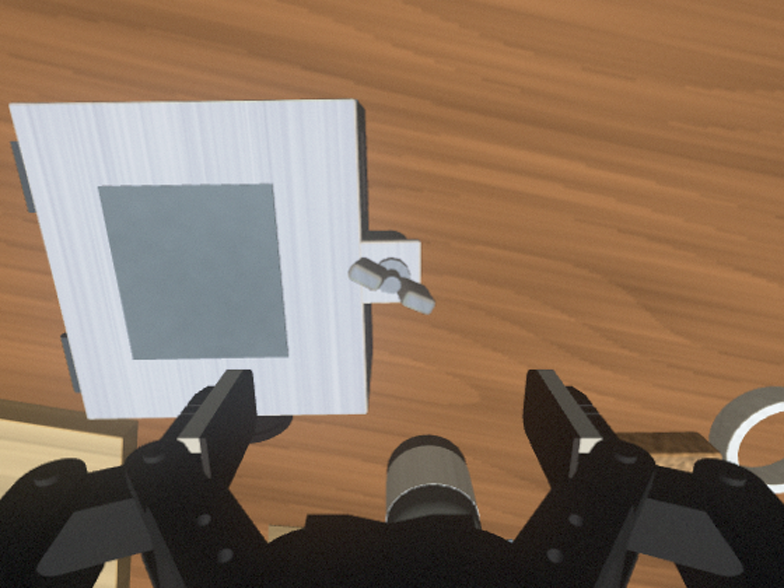

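The nut is on its predicted axis at (391,285). The wings run from (360,270) to (424,302).

Run:
```python
from h import *
m=vision.camera_model("wrist"); im=cv2.imread("pics/wN_raw.png"); show(im,"wNz",None,(235,160,325,235),8)
u=lambda p:(np.array(p)+.5)/1.4-.5
N=hp(-.208,0,0)
a=atz(m,u([360,268]),.135);b=atz(m,u([424,303]),.135); print(a,b,(a+b)/2-N,np.linalg.norm(a-b),"yaw",np.arctan2(*(a-b)[[1,0]]), np.arctan2(*(b-a)[[1,0]]))
```

```text
[0.48951802 0.04416543 0.135     ] [0.50193484 0.081494   0.135     ] [-0.00341187 -0.00041297  0.045     ] 0.039339538443143966 yaw -1.8919189486298706 1.2496737049599225
```

View pics/wNz.png

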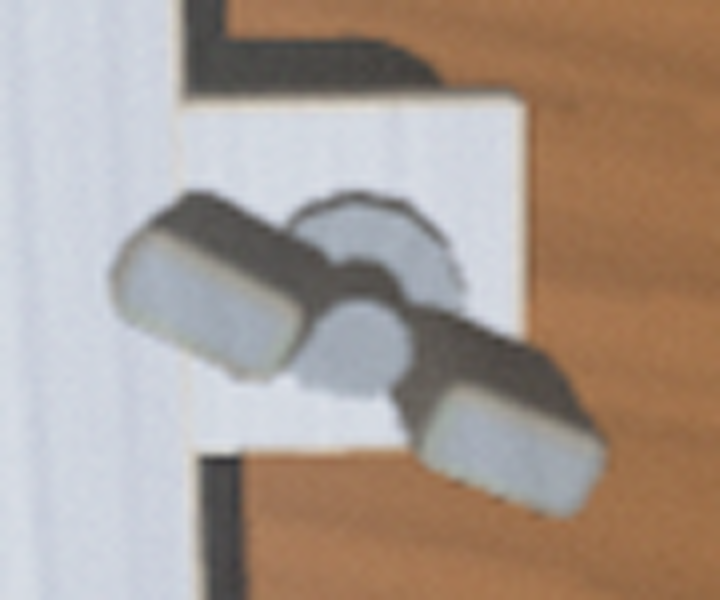

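Run:
```python
from h import *
m=vision.camera_model("wrist"); u=lambda p:(np.array(p)+.5)/8-.5+[235,160]
N=hp(-.208,0,0)
for z in (.128,.133,.135):
  for A,B in (([205,308],[512,450]),([120,262],[588,482])):
    a=atz(m,u(A),z);b=atz(m,u(B),z); print(z,((a+b)/2-N).round(4),np.linalg.norm(a-b).round(4),"yaw",np.arctan2(*(b-a)[[1,0]]).round(3))
```

```text
0.128 [0.0013 0.0001 0.038 ] 0.0329 yaw 1.317
0.128 [ 0.0007 -0.0003  0.038 ] 0.0503 yaw 1.311
0.133 [-0.0003 -0.0002  0.043 ] 0.0322 yaw 1.317
0.133 [-0.0009 -0.0006  0.043 ] 0.0492 yaw 1.311
0.135 [-0.001  -0.0004  0.045 ] 0.0319 yaw 1.317
0.135 [-0.0015 -0.0007  0.045 ] 0.0488 yaw 1.311
```

Two estimates of the wing yaw agree at 1.314 rad, which puts the nut at about 0.47 rad with roughly 2.13 to go. Gripping the nut and making the first turn.

Run:
```python
from h import *
N=hp(-.208,0,0)[:2]; w=1.314
bot.move_gripper(.45)
bot.move_pose([*N,.19],[-np.pi/2,0,w])
bot.servo_line([*N,.122],.1,ori=[-np.pi/2,0,w]); st()
bot.move_gripper(0.0,30); s=st()
print(s["qpos"].round(2))
for k in range(1,7):
    psi=w-.18*k
    bot.servo_line([*N,.122-.00018*k],.1,ori=[-np.pi/2,0,psi])
    s=readout.get_obs(); print(round(psi,2),round(float(s["time"]),2),s["eef_rot"].round(3),s["tcp_pos"].round(4),s["wrist_force"].round(1),s["ft_torque"].round(2),s["qpos"][6].round(2))
    if abs(s["ft_torque"][2])>.5 : break
```

```text
31.46 0.453 [0.4994 0.0633 0.1224] [-1.571 -0.     1.314] [ 0.1 -0.7  0.3]
31.82 0.109 [0.4996 0.0634 0.1234] [-1.572e+00 -1.000e-03  1.314e+00] [-3.9  0.3 12.6]
[-0.29  0.49  0.11  2.04 -0.09  0.61  2.76]
1.13 32.15 [-1.572e+00 -1.000e-03  1.133e+00] [0.4995 0.0635 0.1232] [-3.8  0.1 13.9] [ 0.01  0.79 -0.06] 2.62
0.95 32.48 [-1.572e+00 -1.000e-03  9.530e-01] [0.4994 0.0636 0.123 ] [-4.3  0.  14. ] [ 0.06  0.87 -0.07] 2.49
0.77 32.82 [-1.571 -0.002  0.773] [0.4993 0.0636 0.1228] [-4.5  1.1 13.7] [0.11 0.88 0.  ] 2.36
0.59 33.15 [-1.57e+00 -1.00e-03  5.94e-01] [0.4992 0.0637 0.1226] [-4.5  1.4 14. ] [ 0.22  0.94 -0.03] 2.23
0.41 33.48 [-1.57e+00 -1.00e-03  4.14e-01] [0.4991 0.0638 0.1224] [-5.4  1.6 14.3] [ 0.29  1.07 -0.02] 2.1
0.23 33.82 [-1.569e+00 -1.000e-03  2.340e-01] [0.4991 0.064  0.1222] [-6.   1.8 15. ] [ 0.38  1.03 -0.02] 1.97
```

The torque is small, the fingers hold 9.3 mm (wing thickness), and q7 is turning. There is a 14 N vertical load, though, so I'll lift off, look, and regrasp about 3 mm higher.

Run:
```python
from h import *
N=hp(-.208,0,0)[:2]
bot.move_gripper(.45)
bot.servo_line([*N,.235],.2); st()
m,im=snap("wrist","wN2",None,(235,140,345,235),6.5)
print((proj(m,[[*N,.123]])-[235,140])*6.5)
```

```text
34.92 0.448 [0.4986 0.0634 0.2342] [-1.571e+00  1.000e-03  2.340e-01] [ 0.6 -0.   0.5]
[[285.39578043 448.29966183]]
```

View pics/wN2.png

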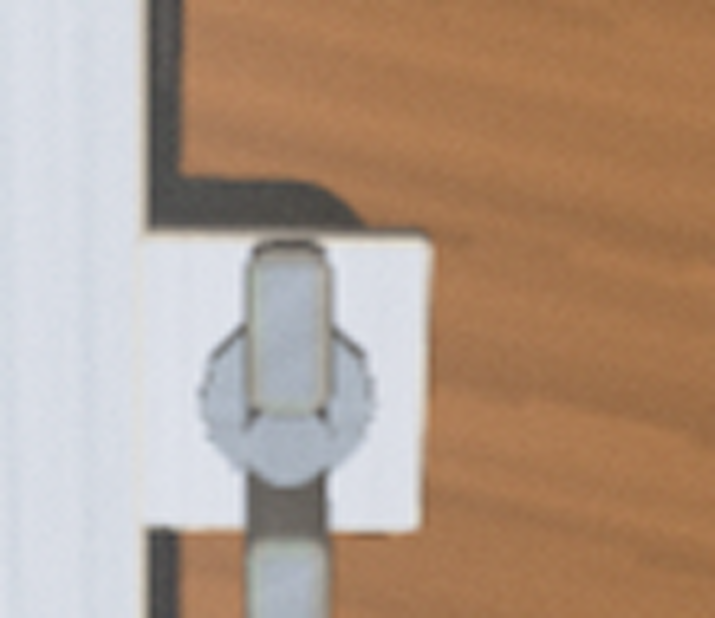

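The wings line up exactly with the tool (image x 288, vertical), so the nut followed the turn 1:1. I'll regrip higher and turn to the stop, watching the moment.

Run:
```python
from h import *
N=hp(-.208,0,0)[:2]; w=.234
bot.servo_line([*N,.1255],.15,ori=[-np.pi/2,0,w])
bot.move_gripper(0.0,40); s=st(); print(s["ft_torque"].round(3)); t0=s["ft_torque"][2]
psi=w
while psi>-1.0:
    psi-= .15 if psi>-.6 else .04
    bot.servo_line([*N,.1255-.001*(w-psi)],.1,ori=[-np.pi/2,0,psi])
    s=readout.get_obs(); print(round(psi,3),round(float(s["time"]),2),s["eef_rot"][2].round(3),s["grip_width"].round(3),s["wrist_force"].round(1),s["ft_torque"].round(3),s["joint_torque"][6].round(3))
    if abs(s["ft_torque"][2]-t0)>.45: print("stop");break
```

```text
36.23 0.101 [0.4994 0.064  0.1263] [-1.57e+00 -1.00e-03  2.35e-01] [-0.4  2.8  4.5]
[ 0.508  0.279 -0.015]Traceback (most recent call last):
  File "<stdin>", line 9, in <module>
AttributeError: 'float' object has no attribute 'round'
```

Run:
```python
from h import *
N=hp(-.208,0,0)[:2]; w=.234
s=st(); t0=s["ft_torque"][2]; psi=.084
while psi>-1.0:
    psi-= .15 if psi>-.6 else .04
    bot.servo_line([*N,.1255-.001*(w-psi)],.1,ori=[-np.pi/2,0,psi])
    s=readout.get_obs(); print(round(psi,3),round(float(s["time"]),2),s["eef_rot"][2].round(3),round(float(s["grip_width"]),3),s["wrist_force"].round(1),s["ft_torque"].round(3),s["joint_torque"][6].round(3))
    if abs(s["ft_torque"][2]-t0)>.45: print("stop");break
```

```text
36.52 0.106 [0.4994 0.064  0.1261] [-1.57e+00 -1.00e-03  8.50e-02] [-1.5  2.7  6.2]
-0.066 36.83 -0.064 0.107 [-0.6  3.4  7. ] [ 0.676  0.315 -0.063] -0.288
-0.216 37.12 -0.214 0.106 [-1.7  3.7  6.7] [ 0.714  0.381 -0.014] -0.281
-0.366 37.42 -0.363 0.106 [-1.3  3.8  6.7] [ 0.846  0.392 -0.074] -0.281
-0.516 37.73 -0.513 0.102 [-1.1  4.   6.4] [ 0.884  0.317 -0.098] -0.28
-0.666 38.02 -0.663 0.106 [-1.3  4.2  6.9] [ 0.911  0.339 -0.051] -0.281
-0.706 38.27 -0.702 0.107 [-1.3  4.7  7.6] [ 0.947  0.201 -0.05 ] -0.087
-0.746 38.52 -0.742 0.106 [-1.3  4.9  6.7] [ 0.994  0.256 -0.089] -0.087
-0.786 38.77 -0.782 0.104 [-1.2  5.8  6.7] [ 0.943  0.277 -0.051] -0.088
-0.826 39.02 -0.822 0.105 [-0.9  4.   6.6] [0.964 0.31  0.137] -0.257
-0.866 39.27 -0.861 0.101 [-0.4  4.3  7.5] [0.881 0.337 0.724] -0.86
stop
```

The reaction moment jumped at ψ ≈ -0.82, and the predicted stop was -0.81. Releasing and checking.

Run:
```python
from h import *
N=hp(-.208,0,0)[:2]
bot.move_gripper(.45)
bot.servo_line([*N,.235],.2); s=st()
m,im=snap("wrist","wN3",scale=1.4)
bot.move_pose([N[0]-.03,N[1]+.2,.30],[-np.pi/2,0,-.6]); st()
snap("side","sF",None,(150,80,430,290),2.8); snap("top","tF",None,(130,150,440,290),2.5)
```

```text
40.37 0.453 [0.4986 0.0636 0.2342] [-1.571e+00  1.000e-03 -8.650e-01] [-0.2 -0.9 -0.3]
41.27 0.453 [0.4693 0.2615 0.2994] [-1.572 -0.    -0.602] [ 0.2 -0.8  1. ]
```

View pics/wN3.png

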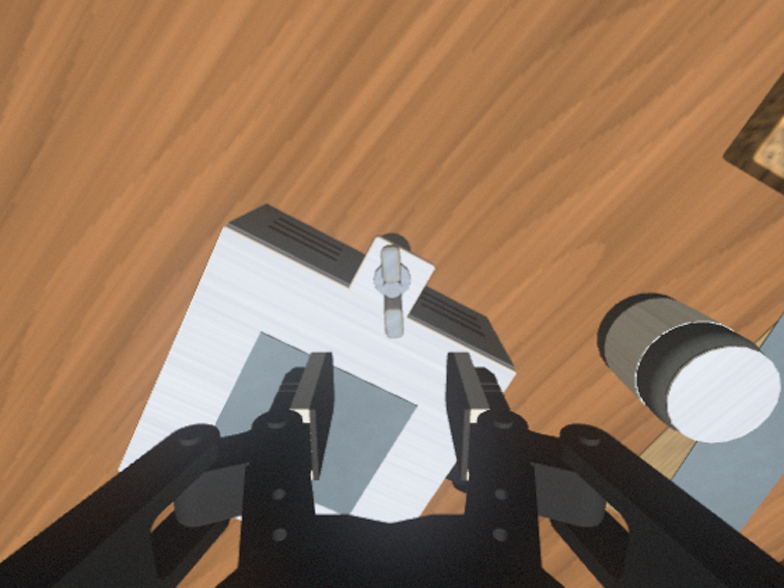

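View pics/sF.png

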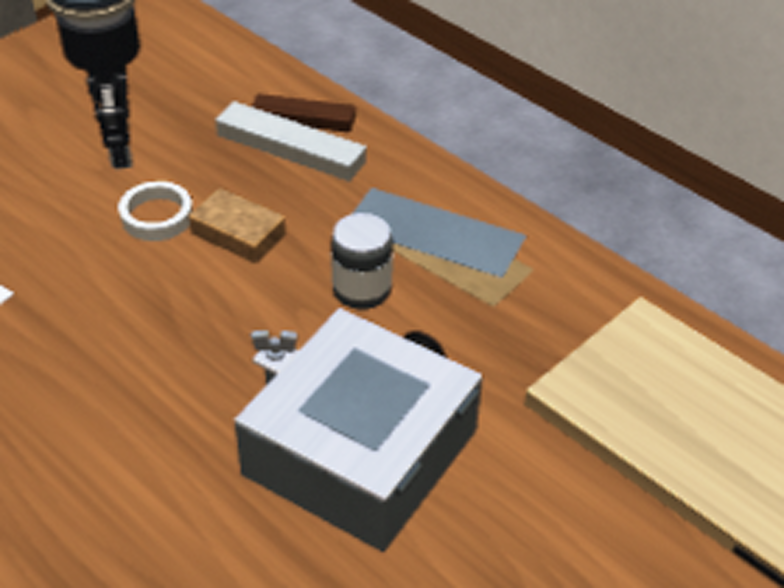

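View pics/tF.png

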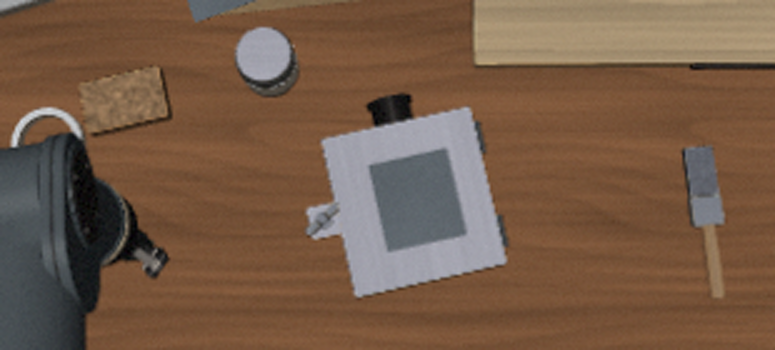

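Checks: the lid is flat and closed, and the wing nut's image lean of 0.048 rad gives a yaw of about -0.817, against -0.812 expected at the stop. The tin, block, tape and brush are unmoved. Handing in.

Run:
```python
from h import *
bot.finish_job(); st()
```

```text
the job is handed in; nothing more can be done
the job is handed in; nothing more can be done
```

The cartridge is seated in the housing, the lid is closed, and the wing nut is turned to its stop. I handed the job in at about 41 s.

- **Cartridge:** I gripped it across its width and lowered it, same way up, between the four guides. It touched the floor at the expected depth (TCP z 0.0594 against 0.0608 expected) with about 18 N. I let go only once it was standing on the floor, and the pictures afterwards showed it seated.
- **Lid:** I pushed it closed along its arc with shut fingers, slowing near the end. Contact built up at exactly the closed height, to 12.6 N, and the later views show it flat.
- **Wing nut:** I turned it clockwise in two grips, about 1.08 rad and then to the stop. The reaction moment jumped at a yaw of about -0.82, where -0.81 was predicted. The last picture puts the wings at about -0.817, so it is at its stop.
- **Bystanders:** In the final views the tin, sanding block and brush have not moved. The arm partly hides the tape in the top view, but the side view shows it in place.

**Off-plan:** During the first nut grip the fingertips pressed down on the nut or lug with about 14 N, so I took the second grip about 3 mm higher, which cut that to about 7 N. The tool also turned about 0.04 rad past the stop, with a 0.72 N m reaction moment, before I released the nut. No check failed.

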